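# Seat the square reagent jar in its holder, unscrew the cap and hold it above the mouth

## Task

Stand the square white jar in the square recess of the grey holder block and push it down until it sits fully home on the floor of the recess, cap still on, so that the block keeps it from turning. Then unscrew the tight cap anticlockwise until its thread lets go, lift it straight off while the jar stays seated, and finish holding the cap still and level in the gripper, a couple of centimetres straight above the open mouth: do not put it down or let go. Leave the other things on the bench where they are and do not tip the jar over.

Things in the scene. Friction and masses are not known exactly. Their poses are not given: they have to be found in the camera images.
- jar: the square white plastic jar, loose, 0.2 to 0.35 kg: body 56 x 56 mm, 62 mm high, with a flat square shoulder; above it a round neck 36 mm across. 98 mm high with its cap. Origin: centre of the underside; z up, x and y square to its flat sides. It starts upright on the bench with its cap screwed on tight; it can be carried by the cap, which comes off only by turning
- cap: the blue ribbed screw cap of the square jar, round, 54 mm across, 30 mm high, 45 g. Origin: centre of its lower rim (closed: 68.5 mm above the jar's underside, 6.5 mm above the shoulder); z up. It can be gripped across any diameter. Tight (a sprung liner pushes it up with 14 to 20 N): 0.2 N m to turn; an unbraced jar turns with it. Turn it at constant gripper height
- cap_top (a point): centre of the cap's flat top, 30 mm above the cap's origin. The thread is short, with three starts: anticlockwise seen from above it lets go after about 75 degrees (1.3 rad), so one grasp is enough; the cap then springs up by a millimetre or two, some 4 mm above where it was when closed, and lifts straight off. Turned beyond about 93 degrees (1.6 rad) without lifting it meets the next start
- jar_mouth (a point): centre of the jar's mouth, top of the neck, 92 mm above the jar's underside; axes as the jar's
- holder: the grey holder block, fixed to the bench, 110 x 110 x 32 mm, with a square recess 58.5 x 58.5 mm in the middle of its top, 22 mm deep, edges bevelled by 3 mm, sides parallel to the block's; its floor is 10 mm above the bench. Origin: centre of the block's underside; z up, x and y square to its sides. The jar goes in any of the four ways round
- holder_hole0 (a point): centre of the recess's mouth, at the top of the holder block (32 mm above the bench); axes as the block's; a jar fully home has its underside 22 mm below this point
- well_plate: bystander: flat clear and white well plate, 127 x 85 x 15 mm, origin at the centre of its underside, long side along its x
- pipette: bystander: hand pipette lying along its x axis, about 290 mm long and 30 mm high, origin under its middle
- round_jar: bystander: round white jar with blue cap, 58 mm across, 95 mm high, origin at the centre of its underside
- tall_bottle: bystander: round white bottle with blue cap, 68 mm across, 160 mm high, origin at the centre of its underside
- beaker: bystander: glass beaker, 70 mm across, 90 mm high, origin at the centre of its underside
- dishes: bystander: stack of three clear round dishes, 93 mm across, 44 mm high, origin at the centre of its underside
- tube_rack: bystander: white rack of capped tubes, 200 mm along its x, 75 mm along its y, 90 mm high, origin at the centre of its underside
- tip_box: bystander: orange box of pipette tips, 120 x 85 x 63 mm, long side along its x, origin at the centre of its underside
Not all that is in view belongs to the job. There is more than one size of the cap; the one meant has the size given above.

How it is judged:
By the outcome, as a careful person would: the job done as asked, in the order asked, and still so for the second after the job is handed in, while the arm keeps its last pose, push and grip.
It also fails if it takes over 61 s, if anything falls off the work surface, if the arm or the gripper's body presses on something with over 40 N, if the wrist force passes 120 N, or if a joint passes its speed limit or range.

## Robot

A 6-joint arm with a two-finger parallel gripper is mounted at the origin on the work surface. World frame = base frame: x ahead of the robot, y to its left, z up, the work surface at z = 0. Lengths are in mm, angles in rad, forces in N, time in s.
With the tool pointing down it reaches from about 325 to 750 mm from the base axis. Payload 7.6 kg.
Tool frame: the origin (TCP) lies at the very end of the fingers, on their centre line; the grasp point (between the pads) lies 19 mm behind it; z points along the fingers, y is the line along which they close (so a half turn about z gives the same grasp; the last joint's range is limited). The gripper opens to 85 mm and grips with 20 to 120 N. Pads are 22 mm wide; open, the fingers measure 114 mm over their backs; the gripper's body (76 mm by 85 mm) begins 54 mm behind the grasp point. The pads swing forward as they close: fully open they stand 13 mm farther back than shut.
Start: joints at [1.246, 0.052, 1.401, -0, 1.689, -0.07], TCP at [132.309, 508.075, 231.323] pointing down, gripper open.
Joint ranges: [-2.9, 2.9], [-0.91, 2.17], [0.12, 2.37], [-1.06, 4.2], [0.26, 2.73], [-2.93, 2.93]. Speed limits (rad/s): [2.57, 2.57, 3.01, 3.14, 3.14, 3.14].

## Interface

Orientations are given as a 3x3 rotation matrix whose columns are the frame's x, y, z axes.
In Python, from bench import arm, eyes gives the robot as it stands.
- The arm moves only by the tool apply_moves, never from a script. Its argument "deltas" is a list of rows, each a list of 7 numbers: the shift along the tool's x, y, z each as a share of 100 mm, from -1 to 1, then the turn, a rotation vector about the tool's x, y, z each as a share of pi rad, from -1 to 1, then the closure, from -1 (fully open) to 1 (shut). In form: [[tx, ty, tz, ax, ay, az, jaw], ...]. A call has 1 to 5 rows; each row is the pose to reach, as a shift and turn from the pose commanded when the call began, along the tool's axes at that moment, turning the shorter way round; what a row does not reach only later rows make up. A row lasts 1/10 s, in which the tool goes at most 50 mm and 8.59 degrees, less where a joint would pass 70% of its speed; a pose out of reach is approached as far as the arm can. A call with a number of a shift or a turn outside -1 to 1 is refused whole. A call with a gripper value outside its range is refused whole. The fingers move at their own pace and stop on an object; "force" is the grip in N (left out, the last holds). Time passes only in rows, so rows that repeat a pose let the fingers close. It gives the time, the measured TCP pose, the force, the opening and the grip force at its end, in the units of the state.
- arm.read_state(): the state, without advancing time (a new reading comes with each control period).
- eyes.get_image(name): name is "side" or "top" or "wrist"; returns the picture (480x640x3 uint8, red, green, blue); there is no depth.
- eyes.camera_model(name): a dict with "K" (3x3 intrinsics, pixels), "k1" (the pictures are not rectified: a ray, as slopes to the right and down, at radius r is drawn at 1 + k1 r^2 times it, then the intrinsics apply), "rvec" (rotation vector, rad) and "tvec" (3), from world to camera coordinates, as OpenCV has them. Camera axes: x right, y down, z forward; pixel columns grow to the right and rows downward; lengths in mm; the calibration is good to about 2 mm. A picture is of the moment at which its call begins: read the wrist's pose just before it. camera_model takes no time and is no camera call; for the wrist camera it gives the pose at the moment of the call.
- arm.close_job(): hands the job in; it is judged then, once.
The state is a dict: "t": time; "joint_positions": joint angles; "joint_vel": joint speeds; "joint_torque": joint torques, N m; "tool_pos": TCP position; "orientation": TCP orientation; "contact_force": force on the tool from outside, world axes, zero at the start; "torque": the same for the moment, N m; "width": finger opening in mm; "grip_force": force on a finger pad.
Only numpy, scipy, OpenCV 4.12 (cv2) and the standard library are available. Lean on these libraries where they do the work, as an engineer would, in place of code of your own. Each camera call takes 0.05 s, during which the arm holds its last target. There are 200 camera calls.

## Working session

There is one attempt and no reset: what is moved stays moved. The work goes in short steps, Python scripts to look and compute and a tool call to move; the robot and the scene stay as the last step left them, time stands still between calls to the robot, and variables do not carry over. Pictures are saved under pics/ and viewed, at most 10 in all, crops included, and the job is handed in when it is done.

Besides the shell and the picture viewer there is one more tool, called after ">>>" in YAML: its name, and indented under it one key for each argument. apply_moves: Moves the arm, as the interface text tells. Shift numbers are shares of 100 mm and turn numbers shares of pi rad, none past 1 either way. Its arguments: {"type":"object","properties":{"deltas":{"type":"array"},"force":{"type":"number"}},"required":["deltas"]}

```bash
mkdir -p pics; ls
cat > h.py <<'E'
import numpy as np, cv2
from bench import arm, eyes
def snap(n,f):
    im=eyes.get_image(n); cv2.imwrite(f'pics/{f}.png',im[:,:,::-1]); return im
def cast(m,uv,z):
    K=np.array(m['K'],float);k1=m['k1'];R=cv2.Rodrigues(np.array(m['rvec'],float))[0];t=np.array(m['tvec'],float).ravel()
    p=cv2.undistortPoints(np.array(uv,float).reshape(-1,1,2),K,np.array([k1,0,0,0,0.]))[:,0]
    d=np.c_[p,np.ones(len(p))]@R; c=-R.T@t
    return c+d*((z-c[2])/d[:,2])[:,None]
def proj(m,P):
    return cv2.projectPoints(np.array(P,float).reshape(-1,3),np.array(m['rvec'],float),np.array(m['tvec'],float),np.array(m['K'],float),np.array([m['k1'],0,0,0,0.]))[0][:,0]
E
python3 - <<'E'
from h import *
for n in('top','side'): snap(n,n)
for n in('top','side','wrist'):
    m=eyes.camera_model(n);R=cv2.Rodrigues(np.array(m['rvec'],float))[0];print(n,m['K'],m['k1'],-R.T@np.array(m['tvec'],float).ravel(),R[2])
print(arm.read_state())
E
```

```text
pics
top [[455.790842     0.         313.72400183]
 [  0.         455.790842   245.57026667]
 [  0.           0.           1.        ]] -0.0025199632251986983 [ 355.43431875   -2.28170478 1129.75650545] [ 0.22232291  0.03017426 -0.97450605]
side [[545.40049488   0.         323.84837492]
 [  0.         545.40049488 232.47112286]
 [  0.           0.           1.        ]] -0.1271219416414168 [ 540.3244531  1029.69897193  972.00270292] [ 0.01950892 -0.75955615 -0.65014911]
wrist [[332.5273843    0.         317.75688483]
 [  0.         332.5273843  243.27414644]
 [  0.           0.           1.        ]] 0.020413671281018095 [ 68.8567166  525.35033344 372.57440395] [ 0.25448815 -0.06785651 -0.96469232]
{'t': 0.1, 'joint_positions': array([ 1.24571800e+00,  5.27596725e-02,  1.40160887e+00,  9.83532410e-06,
        1.68857637e+00, -7.03117364e-02]), 'joint_vel': array([-0.00112298, -0.00434348, -0.00196066,  0.0008193 ,  0.00164443,
       -0.0001123 ]), 'joint_torque': array([ 1.06553623e-03, -3.82581425e+01, -3.60984957e+01, -8.28671591e-05,
        4.78527611e-03, -3.25287760e-05]), 'tool_pos': array([132.20896836, 507.81460418, 230.57125491]), 'orientation': array([[-9.67722413e-01,  2.52018127e-01, -4.41142508e-04],
       [ 2.52018491e-01,  9.67721575e-01, -1.27831096e-03],
       [ 1.04745588e-04, -1.34822624e-03, -9.99999086e-01]]), 'contact_force': array([-0.20361928, -0.30285249, -0.6832982 ]), 'torque': array([ 0.01061951, -0.00317576,  0.00501579]), 'grip_force': 0.0, 'width': 85.33136604503306}
```

View pics/top.png

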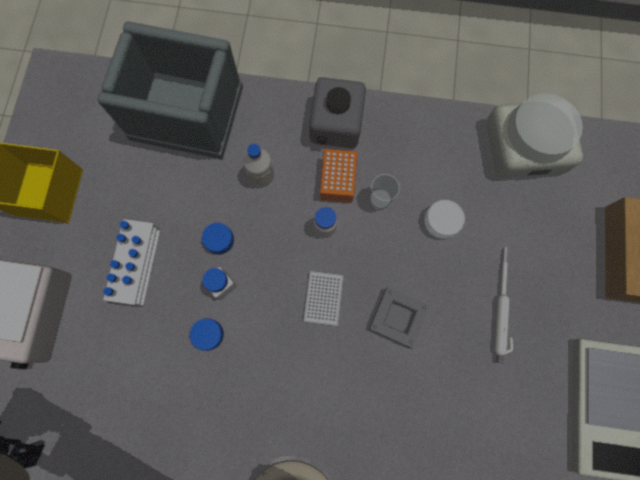

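View pics/side.png

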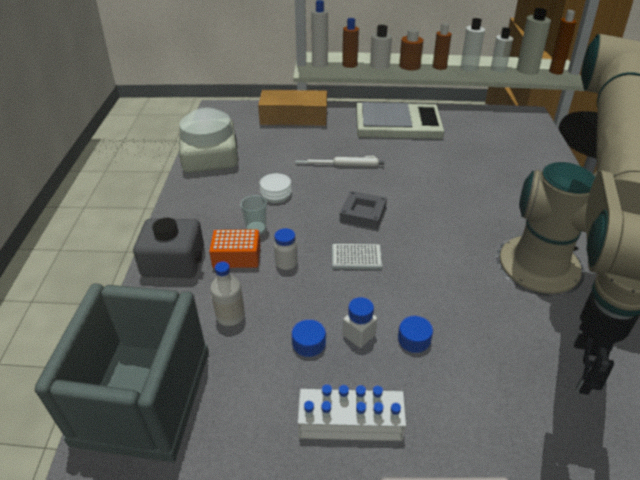

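The top view shows the square white jar at (217,282) with a blue cap and a square shoulder showing. The holder's recess is at (400,317), the well plate at (323,298) and the round jar at (325,220).

Cap candidates in the top view are (215,280), (217,238), (206,334) and (325,218). The two at (217,238) and (206,334) are loose and larger. The one at (325,218) is on the round jar. (215,280) sits on the square jar and looks about the right size, so I'll confirm it with a crop and measurements.

Run:
```python
from h import *
im=cv2.imread('pics/top.png')
cr=cv2.resize(im[210:360,170:460],None,fx=2.7,fy=2.7,interpolation=cv2.INTER_CUBIC);cv2.imwrite('pics/crop1.png',cr)
m=eyes.camera_model('top')
hsv=cv2.cvtColor(im,cv2.COLOR_BGR2HSV);k=cv2.inRange(hsv,(105,130,60),(125,255,255))
for c in cv2.findContours(k,0,2)[0]:
    if cv2.contourArea(c)<150: continue
    (u,v),r=cv2.minEnclosingCircle(c)
    print((u,v),r,cast(m,[(u,v)],98)[0], cast(m,[(u,v)],30)[0], 'dia@z98',2*r*np.linalg.norm(cast(m,[(u+1,v)],98)-cast(m,[(u,v)],98)))
print('holder',cast(m,[(400,317)],32))
```

```text
(206.0, 334.5) 16.37843894958496 [356.99203272 239.08657981  98.        ] [357.09469701 254.99444496  30.        ] dia@z98 72.83504186502277
(214.22000122070312, 279.7799987792969) 11.987459182739258 [480.24268148 243.73964439  98.        ] [488.46842915 259.95417918  30.        ] dia@z98 54.75052972315806
(217.3507843017578, 237.6963348388672) 15.702356338500977 [578.64752664 254.87641385  98.        ] [593.35884473 271.82493996  30.        ] dia@z98 73.2464163643019
(325.1363525390625, 217.0454559326172) 10.323197364807129 [662.84661313  12.47767116  98.        ] [683.10724237  13.4504177   30.        ] dia@z98 48.66258889501843
holder [[ 460.87790086 -196.1724025    32.        ]]
```

View pics/crop1.png

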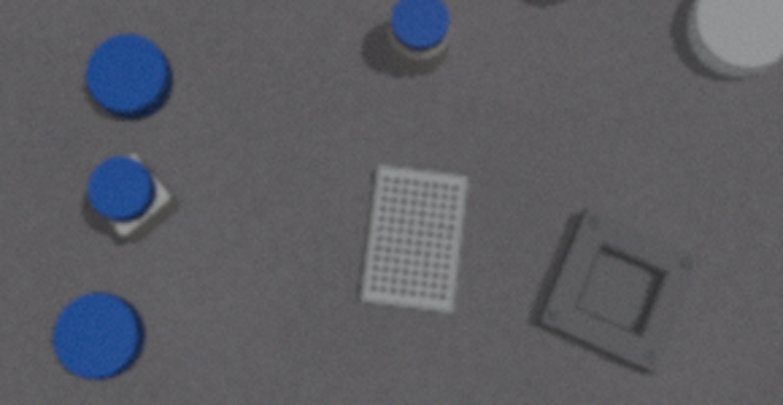

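The crop confirms it. The cap at top-view (214,280) measures 54.8 mm across and sits on the square jar at about (482,244). The two loose caps are about 73 mm. Next I'll bring the wrist camera above the jar.

>>> apply_moves:
  deltas:
    - [-0.4,-0.16,-0.03,0,0,0,-1]
    - [-0.8,-0.33,-0.06,0,0,0,-1]

```text
t: 0.3
tool_pos: [201.5, 455.4, 236.6]
orientation: [[-0.968, 0.249, -0.001], [0.249, 0.968, -0.001], [0.0, -0.001, -1.0]]
contact_force: [0.8, -0.2, 0.2]
width: 85.8
grip_force: 0.0
```

>>> apply_moves:
  deltas:
    - [-0.4,-0.16,-0.03,0,0,0,-1]
    - [-0.8,-0.33,-0.06,0,0,0,-1]

```text
t: 0.5
tool_pos: [271.4, 402.6, 243.0]
orientation: [[-0.968, 0.252, -0.0], [0.252, 0.968, -0.0], [0.0, -0.001, -1.0]]
contact_force: [-0.3, 0.0, 0.1]
width: 85.7
grip_force: 0.0
```

>>> apply_moves:
  deltas:
    - [-0.4,-0.16,-0.03,0,0,0,-1]
    - [-0.8,-0.33,-0.06,0,0,0,-1]

```text
t: 0.7
tool_pos: [340.7, 350.4, 249.1]
orientation: [[-0.968, 0.252, -0.0], [0.252, 0.968, -0.0], [0.0, -0.0, -1.0]]
contact_force: [-0.1, 0.7, 0.5]
width: 85.3
grip_force: 0.0
```

>>> apply_moves:
  deltas:
    - [-0.4,-0.16,-0.03,0,0,0,-1]
    - [-0.8,-0.33,-0.06,0,0,0,-1]

```text
t: 0.9
tool_pos: [409.8, 298.3, 255.1]
orientation: [[-0.968, 0.252, -0.0], [0.252, 0.968, -0.0], [0.0, -0.0, -1.0]]
contact_force: [0.8, 0.5, -0.1]
width: 85.5
grip_force: 0.0
```

>>> apply_moves:
  deltas:
    - [-0.4,-0.16,-0.03,0,0,0,-1]
    - [-0.8,-0.33,-0.06,0,0,0,-1]
    - [-0.8,-0.33,-0.06,0,0,0,-1]

```text
t: 1.2
tool_pos: [480.7, 244.3, 260.5]
orientation: [[-0.966, 0.257, -0.0], [0.257, 0.966, -0.001], [0.0, -0.001, -1.0]]
contact_force: [-0.2, -0.6, 0.2]
width: 85.2
grip_force: 0.0
```

>>> apply_moves:
  deltas:
    - [0,0,0,0,0,0.9,-1]
    - [0,0,0,0,0,0.9,-1]
    - [0,0,0,0,0,0.9,-1]
    - [0,0,0,0,0,0.9,-1]
    - [0,0,0,0,0,0.9,-1]

```text
t: 1.7
tool_pos: [477.3, 247.9, 260.8]
orientation: [[-0.531, 0.847, -0.001], [0.847, 0.531, -0.0], [0.0, -0.001, -1.0]]
contact_force: [0.3, -0.2, 0.8]
width: 85.3
grip_force: 0.0
```

>>> apply_moves:
  deltas:
    - [0,0,0,0,0,0.67,-1]
    - [0,0,0,0,0,0.67,-1]
    - [0,0,0,0,0,0.67,-1]
    - [0,0,0,0,0,0.67,-1]
    - [0,0,0,0,0,0.67,-1]

```text
t: 2.2
tool_pos: [477.2, 247.9, 260.9]
orientation: [[0.188, 0.982, -0.001], [0.982, -0.188, -0.0], [-0.0, -0.001, -1.0]]
contact_force: [-0.2, -0.5, -0.3]
width: 85.2
grip_force: 0.0
```

>>> apply_moves:
  deltas:
    - [0,0,0,0,0,0.44,-1]
    - [0,0,0,0,0,0.44,-1]
    - [0,0,0,0,0,0.44,-1]
    - [0,0,0,0,0,0.44,-1]
    - [0,0,0,0,0,0.44,-1]

```text
t: 2.7
tool_pos: [477.3, 248.0, 260.8]
orientation: [[0.807, 0.59, -0.001], [0.59, -0.807, -0.0], [-0.001, -0.0, -1.0]]
contact_force: [-0.0, 0.0, 0.6]
width: 85.8
grip_force: 0.0
```

>>> apply_moves:
  deltas:
    - [0,0,0,0,0,0.2,-1]
    - [0,0,0,0,0,0.2,-1]
    - [0,0,0,0,0,0.2,-1]
    - [0,0,0,0,0,0.2,-1]
    - [0,0,0,0,0,0.2,-1]

```text
t: 3.2
tool_pos: [477.3, 247.9, 260.9]
orientation: [[1.0, 0.007, -0.001], [0.007, -1.0, -0.0], [-0.001, 0.0, -1.0]]
contact_force: [1.3, 0.9, -1.2]
width: 85.3
grip_force: 0.0
```

Run:
```python
from h import *
s=arm.read_state();m=eyes.camera_model('wrist');snap('wrist','w1')
np.set_printoptions(precision=3,suppress=True)
np.save('w1.npy',m,allow_pickle=True)
print(s['t'],s['joint_positions'],s['tool_pos'],s['orientation'])
```

```text
3.2 [0.41  0.084 1.309 0.    1.749 1.975] [477.31  247.913 260.896] [[ 1.     0.007 -0.001]
 [ 0.007 -1.    -0.   ]
 [-0.001  0.    -1.   ]]
```

View pics/w1.png

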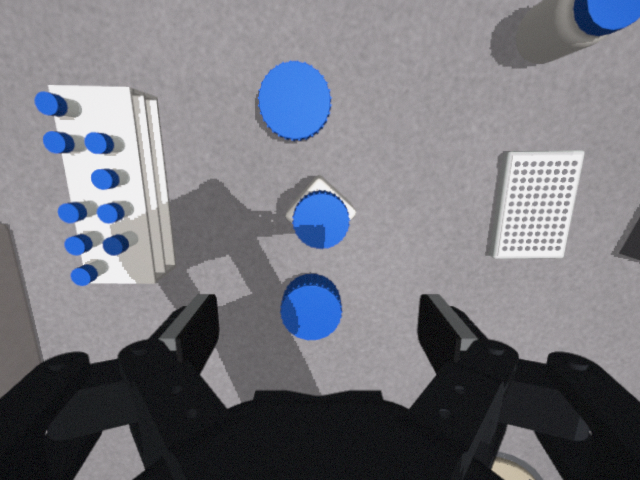

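The wrist view shows the square jar in the middle, with its cap at about (321,220) and its shoulder corners at about (287,213), (320,178) and (355,213). A loose cap lies on either side, at (294,100) and (311,307). The well plate is at (540,205).

```bash
cat >> h.py <<'E'
from scipy.optimize import least_squares
def capfit(m,im,uv0,z,r=27):
    "cap-top centre: blue blob around uv0, hull points away from the camera cast onto z"
    hsv=cv2.cvtColor(im,cv2.COLOR_RGB2HSV);k=cv2.inRange(hsv,(100,110,40),(128,255,255))
    c=[c for c in cv2.findContours(k,0,1)[0] if cv2.pointPolygonTest(c,uv0,False)>0][0]
    P=cast(m,cv2.convexHull(c)[:,0] if 0 else c[:,0],z)[:,:2]
    R=cv2.Rodrigues(np.array(m['rvec'],float))[0];cam=(-R.T@np.array(m['tvec'],float).ravel())[:2]
    c0=P.mean(0);d=(c0-cam)/np.linalg.norm(c0-cam)
    Q=P[(P-c0)@d>-3]
    s=least_squares(lambda p:np.hypot(*(Q-p[:2]).T)-p[2],[*c0,r],loss='soft_l1')
    return s.x
def whitequad(m,im,box,z):
    u0,v0,u1,v1=box;h=cv2.cvtColor(im,cv2.COLOR_RGB2HSV)
    k=np.zeros(im.shape[:2],np.uint8);k[v0:v1,u0:u1]=cv2.inRange(h,(0,0,195),(179,40,255))[v0:v1,u0:u1]
    return k
E
python3 - <<'E'
from h import *
np.set_printoptions(precision=2,suppress=True)
m=np.load('w1.npy',allow_pickle=True).item()
im=cv2.imread('pics/w1.png')[:,:,::-1].copy()
print('wrist',capfit(m,im,(321,220),98.5))
t=cv2.imread('pics/top.png')[:,:,::-1].copy();mt=eyes.camera_model('top');print('top',capfit(mt,t,(214,280),98.5))
k=whitequad(m,im,(280,170,362,222),62)
c=max(cv2.findContours(k,0,1)[0],key=cv2.contourArea)[:,0]
print(cv2.contourArea(c), cv2.approxPolyDP(cv2.convexHull(c),2,True)[:,0].tolist())
P=cast(m,c,62)[:,:2];a=c[c[:,1].argmin()]
for lo,hi in((291,315),(324,350)):
    # upper boundary between columns
    pts=np.array([(u,c[c[:,0]==u,1].min()) for u in range(lo,hi) if (c[:,0]==u).any()])
    W=cast(m,pts,62)[:,:2].astype(np.float32);vx,vy,x,y=cv2.fitLine(W,cv2.DIST_HUBER,0,.01,.01).ravel();print('edge',np.degrees(np.arctan2(vy,vx)),x,y,len(pts), np.std((W-[x,y])@[-vy,vx]))
E
```

```text
wrist [483.28 245.7   25.95]
top [481.37 244.84  25.91]
147.0 [[308, 189], [320, 179], [334, 192]]
edge -45.06781 511.9325 255.41205 7 0.0002152894
edge 45.943344 510.7502 236.8187 11 0.00023284093
```

Run:
```python
from h import *
np.set_printoptions(precision=2,suppress=True)
m=np.load('w1.npy',allow_pickle=True).item()
im=cv2.imread('pics/w1.png')
g=cv2.GaussianBlur(cv2.cvtColor(im,6),(3,3),0).astype(int)
# along columns: topmost crossing from the bench to white by gradient maximum
for lo,hi in((294,317),(323,348)):
    pts=[]
    for u in range(lo,hi):
        vp=178+abs(u-320)*1.03
        r=np.arange(int(vp)-7,int(vp)+6); d=g[r+1,u]-g[r-1,u]; i=d[1:-1].argmax()+1
        a,b,c=d[i-1:i+2]; den=a-2*b+c; pts.append((u,r[i]+(0.5*(a-c)/den if den else 0),))
    W=cast(m,pts,62)[:,:2].astype(np.float32);vx,vy,x,y=cv2.fitLine(W,cv2.DIST_HUBER,0,.01,.01).ravel()
    n=np.array([-vy,vx]);print('edge',np.degrees(np.arctan2(vy,vx)),(np.array([482.3,245.3])-[x,y])@n,np.std((W-[x,y])@n))
print(g[170:200:2,306],g[170:200:2,334])
```

```text
edge -42.99565 -28.57333872003799 1.2877228
edge 49.326935 27.74188676295762 0.8926236
[156 156 154 142 111 101 101  99 103 116 138 158 130  59  90] [159 156 157 158 154 151 157 161 151 136 160 189 100  77 113]
```

>>> apply_moves:
  deltas:
    - [-0.3,0.03,0.3,0,0,0,-1]
    - [-0.6,0.03,0.6,0,0,0,-1]
    - [-0.6,0.03,0.6,0,0,0,-1]
    - [-0.6,0.03,0.6,0,0,0,-1]

```text
t: 3.65
tool_pos: [417.4, 244.2, 201.1]
orientation: [[1.0, 0.012, -0.0], [0.012, -1.0, -0.0], [-0.001, 0.0, -1.0]]
contact_force: [-0.2, 0.3, 0.6]
width: 85.4
grip_force: 0.0
```

Run:
```python
from h import *
np.set_printoptions(precision=2,suppress=True)
m=eyes.camera_model('wrist');im=snap('wrist','w2');np.save('w2.npy',m,allow_pickle=True)
uv=proj(m,[[482.3,245.3,98.5]])[0];print(uv, arm.read_state()['tool_pos'])
u,v=map(int,uv);print(capfit(m,im,(u,v),98.5))
cv2.imwrite('pics/w2c.png',cv2.resize(im[v-90:v+90,u-110:u+110,::-1],None,fx=3,fy=3));print(u-110,v-90)
```

```text
[317.89 156.2 ] [418.63 244.49 202.78]
[482.52 245.76  25.86]
207 66
```

View pics/w2c.png

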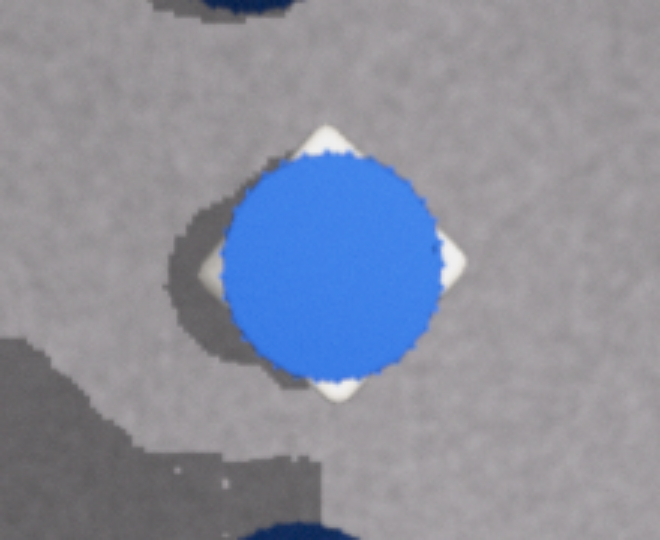

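The crop shows the cap disc centred at about (332,266), with four white shoulder corners around it: (326,125), (467,263), (341,403) and (198,272). These are crop pixels, at 3x from (207,66).

Run:
```python
from h import *
np.set_printoptions(precision=2,suppress=True)
m=np.load('w2.npy',allow_pickle=True).item()
c=np.array([(326,125),(467,263),(341,403),(198,272)])/3+(207,66)
W=cast(m,c,62)[:,:2];print(W,W.mean(0))
d=[W[0]-W[2],W[1]-W[3]];print([np.degrees(np.arctan2(*v[::-1])) for v in d],[np.hypot(*v) for v in d])
s=arm.read_state();print(s['tool_pos'],np.degrees(np.arctan2(s['orientation'][1,0],s['orientation'][0,0])),s['joint_positions'])
# holder from the first top view
t=cv2.imread('pics/top.png');mt=eyes.camera_model('top')
g=cv2.cvtColor(t,6)[285:352,362:432];print(g[::11,::7])
```

```text
[[518.68 247.45]
 [484.32 208.79]
 [445.89 242.47]
 [481.08 281.92]] [482.49 245.16]
[np.float64(3.916269869348803), np.float64(-87.46257630051534)] [np.float64(72.96246373315614), np.float64(73.19627133007529)]
[418.63 244.49 202.78] 0.6060528275541479 [ 0.45 -0.05  1.56 -0.    1.63  2.01]
[[91 94 91 96 92 93 95 95 93 93]
 [96 93 91 73 92 91 91 98 95 95]
 [93 94 66 92 85 91 64 85 92 81]
 [94 75 92 89 90 92 92 57 91 93]
 [94 58 92 92 93 86 76 90 88 94]
 [96 95 96 98 71 84 92 81 95 98]
 [91 94 95 95 95 93 97 96 99 97]]
```

>>> apply_moves:
  deltas:
    - [0.35,0,0.1,0,0,0,-1]
    - [0.64,0,0.3,0,0,0,-1]
    - [0.64,0,0.6,0,0,0,-1]
    - [0.64,0,0.76,0,0,0,-1]
    - [0.64,0,0.76,0,0,0,-1]

```text
t: 4.2
tool_pos: [482.6, 244.4, 124.3]
orientation: [[1.0, 0.009, -0.002], [0.009, -1.0, -0.001], [-0.002, 0.001, -1.0]]
contact_force: [0.2, 0.1, -0.2]
width: 85.4
grip_force: 0.0
```

Run:
```python
from h import *
np.set_printoptions(precision=4,suppress=True)
s=arm.read_state();R=s['orientation'];print(s['t'],s['tool_pos'],R.T@(np.array([482.5,245.4,67])-s['tool_pos']),R)
```

```text
4.2 [482.5542 244.3862 124.2629] [ 0.0474 -1.0546 57.2621] [[ 1.      0.0088 -0.0016]
 [ 0.0088 -1.     -0.0007]
 [-0.0016  0.0007 -1.    ]]
```

>>> apply_moves:
  deltas:
    - [0,-0.01,0.2,0,0,0,-1]
    - [0,-0.01,0.4,0,0,0,-1]
    - [0,-0.01,0.57,0,0,0,-1]
    - [0,-0.01,0.57,0,0,0,-1]

```text
t: 4.6
tool_pos: [482.3, 245.7, 68.4]
orientation: [[1.0, 0.009, -0.0], [0.009, -1.0, -0.0], [-0.0, 0.0, -1.0]]
contact_force: [0.4, -0.6, -1.0]
width: 85.4
grip_force: 0.0
```

>>> apply_moves:
  deltas:
    - [0,0,0,0,0,0,0]
    - [0,0,0,0,0,0,0.2]
    - [0,0,0,0,0,0,1]
    - [0,0,0,0,0,0,1]
    - [0,0,0,0,0,0,1]
  force: 70

```text
t: 5.1
tool_pos: [483.2, 245.7, 70.8]
orientation: [[1.0, 0.008, 0.004], [0.008, -1.0, 0.001], [0.004, -0.001, -1.0]]
contact_force: [0.2, -2.8, 5.2]
width: 52.6
grip_force: 72.1
```

>>> apply_moves:
  deltas:
    - [0,0,0,0,0,0,1]
    - [0,0,0,0,0,0,1]
    - [0,0,0,0,0,0,1]

```text
t: 5.4
tool_pos: [483.2, 245.8, 70.8]
orientation: [[1.0, 0.008, 0.004], [0.008, -1.0, 0.001], [0.004, -0.001, -1.0]]
contact_force: [-0.3, -3.0, 5.6]
width: 52.4
grip_force: 72.1
```

>>> apply_moves:
  deltas:
    - [0,0,-0.15,0,0,0,1]
    - [0,0,-0.4,0,0,0,1]
    - [0,0,-0.7,0,0,0,1]
    - [0,0,-0.9,0,0,0,1]
    - [0,0,-0.9,0,0,0,1]
  force: 90

```text
t: 5.9
tool_pos: [483.3, 246.4, 162.9]
orientation: [[1.0, 0.009, 0.007], [0.009, -1.0, 0.003], [0.007, -0.003, -1.0]]
contact_force: [0.6, -0.3, -3.8]
width: 52.1
grip_force: 94.8
```

Run:
```python
from h import *
np.set_printoptions(precision=4,suppress=True)
s=arm.read_state();R=s['orientation'];print(s['t'],s['tool_pos'],s['contact_force'],R.T@(np.array([390,-150,165])-s['tool_pos']),R)
```

```text
5.9 [483.3409 246.3716 162.8666] [ 0.6243 -0.2842 -3.7713] [-96.7491 395.5392  -3.9796] [[ 0.9999  0.0087  0.0067]
 [ 0.0086 -1.      0.0031]
 [ 0.0067 -0.003  -1.    ]]
```

>>> apply_moves:
  deltas:
    - [-0.05,0.2,0,0,0,0,1]
    - [-0.1,0.5,0,0,0,0,1]
    - [-0.2,0.9,0,0,0,0,1]

```text
t: 6.2
tool_pos: [461.8, 155.1, 157.0]
orientation: [[1.0, 0.011, -0.002], [0.011, -1.0, -0.0], [-0.002, 0.0, -1.0]]
contact_force: [0.7, 0.0, -3.6]
width: 51.9
grip_force: 94.9
```

>>> apply_moves:
  deltas:
    - [-0.1,0.45,0,0,0,0,1]
    - [-0.2,0.9,0,0,0,0,1]

```text
t: 6.4
tool_pos: [442.0, 64.0, 157.1]
orientation: [[1.0, 0.009, -0.002], [0.009, -1.0, -0.0], [-0.002, 0.0, -1.0]]
contact_force: [1.1, -1.3, -3.1]
width: 52.3
grip_force: 95.0
```

>>> apply_moves:
  deltas:
    - [-0.1,0.45,0,0,0,0,1]
    - [-0.2,0.9,0,0,0,0,1]

```text
t: 6.6
tool_pos: [422.8, -26.3, 157.3]
orientation: [[1.0, 0.009, -0.001], [0.009, -1.0, 0.0], [-0.001, -0.0, -1.0]]
contact_force: [0.6, -0.3, -3.6]
width: 52.3
grip_force: 95.0
```

>>> apply_moves:
  deltas:
    - [-0.15,0.4,0,0,0,0,1]
    - [-0.3,0.7,0,0,0,0,1]
    - [-0.36,0.95,0,0,0,0,1]

```text
t: 6.9
tool_pos: [387.2, -121.5, 157.3]
orientation: [[1.0, 0.007, -0.002], [0.007, -1.0, 0.001], [-0.002, -0.001, -1.0]]
contact_force: [0.4, 0.4, -3.7]
width: 52.4
grip_force: 95.1
```

>>> apply_moves:
  deltas:
    - [0,0.2,0,0,0,0,1]
    - [0,0.3,0,0,0,0,1]
    - [0,0.3,0,0,0,0,1]
    - [0,0.3,0,0,0,0,1]
    - [0,0.3,0,0,0,0,1]

```text
t: 7.4
tool_pos: [389.3, -149.2, 158.0]
orientation: [[1.0, 0.01, -0.0], [0.01, -1.0, 0.001], [-0.0, -0.001, -1.0]]
contact_force: [-0.3, -1.0, -3.1]
width: 51.9
grip_force: 95.1
```

Run:
```python
from h import *
np.set_printoptions(precision=4,suppress=True)
m=eyes.camera_model('wrist');im=snap('wrist','w3');np.save('w3.npy',m,allow_pickle=True);s=arm.read_state()
print(s['t'],s['tool_pos'],s['contact_force'],s['orientation'],s['width'])
```

```text
7.45 [ 389.2945 -149.3209  158.1316] [ 0.7331 -0.1737 -4.856 ] [[ 1.      0.0098 -0.0002]
 [ 0.0098 -1.      0.0004]
 [-0.0002 -0.0004 -1.    ]] 52.08429149573534
```

View pics/w3.png

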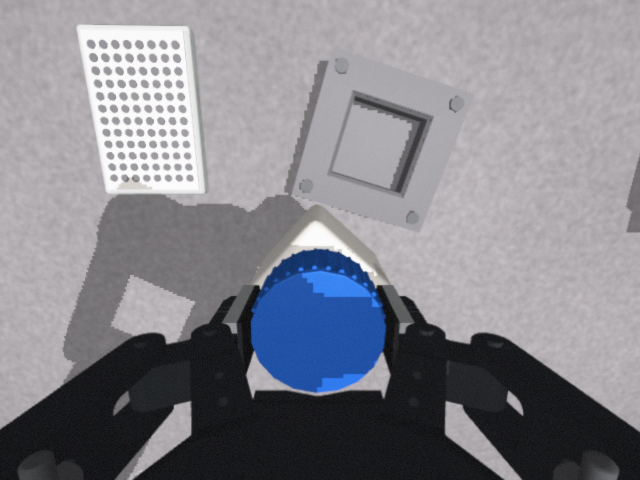

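The wrist view shows the holder block clear of the held jar. Its bolt heads are at about (342,65), (456,103), (412,217) and (306,186), and the recess is around (382,144). The jar is upright in the gripper with its front corner at (317,206). I'll enlarge the holder.

Run:
```python
import cv2
im=cv2.imread('pics/w3.png');cv2.imwrite('pics/w3c.png',cv2.resize(im[45:240,285:480],None,fx=3,fy=3,interpolation=cv2.INTER_CUBIC))
```

```text
(no output)
```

View pics/w3c.png

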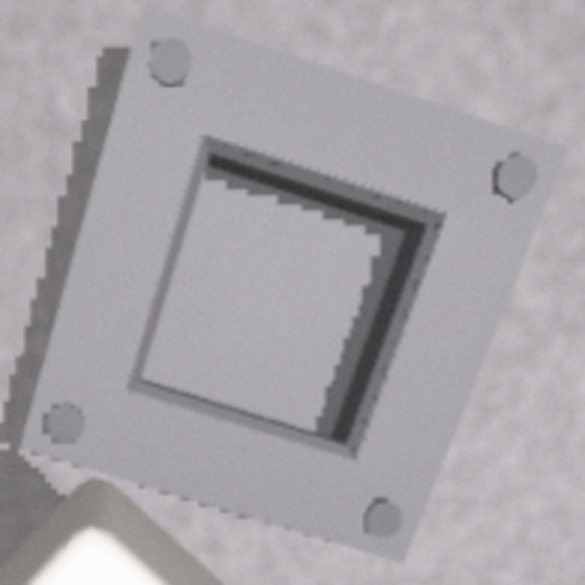

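The crop shows the recess mouth corners at (204,136), (446,214), (355,458) and (130,387). The bolts are at (170,62), (515,177), (382,518) and (65,423). The jar's front corner shows at about (95,480), all in crop pixels at 3x from (285,45).

Run:
```python
from h import *
np.set_printoptions(precision=2,suppress=True)
m=np.load('w3.npy',allow_pickle=True).item()
f=lambda c,z:cast(m,np.array(c)/3+(285,45),z)[:,:2]
for n,c in(('recess',[(204,136),(446,214),(355,458),(130,387)]),('bolts',[(170,62),(515,177),(382,518),(65,423)])):
    W=f(c,32);d=[W[0]-W[2],W[1]-W[3]];print(n,W.mean(0),[np.degrees(np.arctan2(v[1],v[0]))-45 for v in d],[np.hypot(*v) for v in d],[np.degrees(np.arctan2(*(W[(i+1)%4]-W[i])[::-1])) for i in range(4)],[np.hypot(*(W[(i+1)%4]-W[i])) for i in range(4)])
print('block',f([(567,148),(405,560),(18,450)],32))
for z in(87,):
  j=cast(m,[(317,206)],z)[0]; print(j, np.degrees(np.arctan2(j[1]+149.3,j[0]-389.3)))
print(capfit(m,cv2.imread('pics/w3.png')[:,:,::-1].copy(),(317,340),124))
```

```text
recess [ 461.88 -195.62] [np.float64(-16.064356659168418), np.float64(-106.19356070230876)] [np.float64(89.9959148289889), np.float64(89.56711331499213)] [np.float64(-105.91996896901068), np.float64(163.74941792580807), np.float64(73.38589409883707), np.float64(-15.729920503034428)] [np.float64(63.84428308280617), np.float64(63.79794865310907), np.float64(63.271725152969026), np.float64(63.030716669248406)]
bolts [ 461.67 -195.31] [np.float64(-16.251914012578624), np.float64(-106.22521651306252)] [np.float64(126.90341631794436), np.float64(127.45540861222014)] [np.float64(-106.21471643030704), np.float64(163.58948779688973), np.float64(73.98654594139373), np.float64(-16.315347648162614)] [np.float64(89.98283742666818), np.float64(89.79302891739894), np.float64(89.8348053678889), np.float64(90.10820487320959)]
block [[ 498.89 -263.07]
 [ 394.45 -233.13]
 [ 423.62 -126.89]]
[ 423.53 -147.91   87.  ] 2.326768620897741
[ 353.61 -149.19   40.1 ]
```

>>> apply_moves:
  deltas:
    - [0.35,0.2,0,0,0,-0.04,1]
    - [0.7,0.45,0,0,0,-0.08,1]
    - [0.73,0.46,0,0,0,-0.142,1]
    - [0.73,0.46,0,0,0,-0.142,1]
    - [0.73,0.46,0,0,0,-0.142,1]

```text
t: 7.95
tool_pos: [462.8, -194.9, 157.8]
orientation: [[0.898, 0.44, -0.001], [0.44, -0.898, 0.001], [-0.0, -0.001, -1.0]]
contact_force: [-0.9, 0.9, -3.7]
width: 52.3
grip_force: 95.5
```

```bash
cat >> h.py <<'E'
def rep(x,y,z,psi):
    s=arm.read_state();R=s['orientation'];a=np.degrees(np.arctan2(R[1,0],R[0,0]))
    print(s['t'],s['tool_pos'].round(2),'F',s['contact_force'].round(1),'M',s['torque'].round(2),'psi',a.round(2),'tool delta',(R.T@(np.array([x,y,z])-s['tool_pos'])).round(2),'az',((a-psi)/180).round(4),'zaxis',R[:,2].round(4),s['width'],s['grip_force'],s['joint_positions'].round(2))
E
python3 - <<'E'
from h import *
m=eyes.camera_model('wrist');im=snap('wrist','w4');np.save('w4.npy',m,allow_pickle=True)
rep(462.5,-195,110,26.2)
E
```

```text
8.0 [ 462.7  -194.94  158.05] F [ 0.3  0.3 -3.2] M [ 0.04  0.02 -0.03] psi 26.03 tool delta [-2.000e-01 -1.000e-02  4.805e+01] az -0.001 zaxis [-4.e-04  4.e-04 -1.e+00] 52.10741626767305 95.50098861102015 [-0.47  0.02  1.58  0.    1.54  0.64]
```

View pics/w4.png

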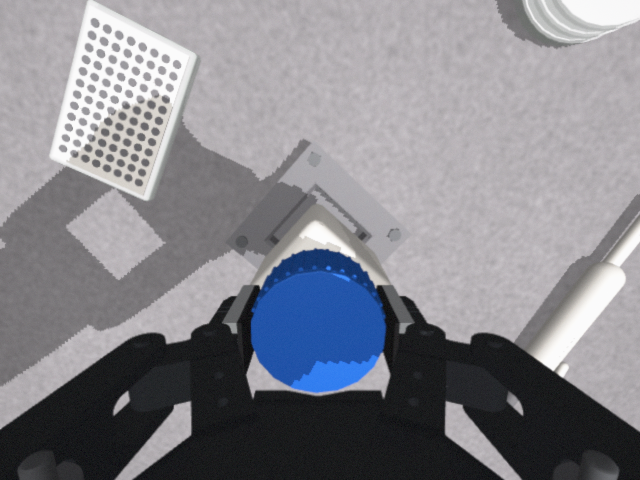

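The jar is over the recess, its front corner at (317,206) in line with the recess corner at (316,187), and its edges look parallel to the block's. I'll lower it.

>>> apply_moves:
  deltas:
    - [0,0,0.2,0,0,0,1]
    - [0,0,0.4,0,0,0,1]
    - [0,0,0.5,0,0,0,1]
    - [0,0,0.5,0,0,0,1]

```text
t: 8.4
tool_pos: [461.8, -194.8, 107.0]
orientation: [[0.899, 0.439, -0.002], [0.439, -0.899, 0.001], [-0.002, -0.002, -1.0]]
contact_force: [-0.3, 0.2, -4.2]
width: 52.1
grip_force: 95.4
```

>>> apply_moves:
  deltas:
    - [0,0,0.03,0,0,0,1]
    - [0,0,0.06,0,0,0,1]
    - [0,0,0.08,0,0,0,1]
    - [0,0,0.1,0,0,0,1]
    - [0,0,0.1,0,0,0,1]

```text
t: 8.9
tool_pos: [463.9, -196.5, 102.2]
orientation: [[0.899, 0.439, 0.005], [0.439, -0.899, -0.003], [0.003, 0.005, -1.0]]
contact_force: [-6.9, 0.9, 14.6]
width: 52.2
grip_force: 97.7
```

```bash
python3 -c "
from h import *
rep(462.5,-195,81,26.2)"
```

```text
8.9 [ 463.92 -196.53  102.22] F [-6.9  0.9 14.6] M [0.3  0.99 0.  ] psi 26.03 tool delta [-0.67 -2.1  21.21] az -0.001 zaxis [ 0.0046 -0.0028 -1.    ] 52.2167577415364 97.68843406811357 [-0.47  0.07  1.64 -0.    1.42  0.64]
```

>>> apply_moves:
  deltas:
    - [0,0,-0.08,0,0,0,1]
    - [0.02,0.02,-0.1,0,0,0,1]
    - [0.02,0.02,-0.1,0,0,0,1]
    - [0.02,0.02,-0.1,0,0,0,1]

```text
t: 9.3
tool_pos: [465.1, -196.4, 107.8]
orientation: [[0.898, 0.439, -0.001], [0.439, -0.898, 0.0], [-0.0, -0.001, -1.0]]
contact_force: [0.3, -0.1, -4.0]
width: 52.2
grip_force: 95.5
```

```bash
python3 -c "
from h import *
rep(462.5,-195,81,26.2);snap('wrist','w5');
m=eyes.camera_model('wrist');np.save('w5.npy',m,allow_pickle=True)
im=cv2.imread('pics/w5.png');cv2.imwrite('pics/w5c.png',cv2.resize(im[110:300,210:430],None,fx=3,fy=3,interpolation=2))"
```

```text
9.3 [ 465.11 -196.37  107.75] F [ 0.3 -0.1 -4. ] M [-0.03  0.06  0.03] psi 26.04 tool delta [-1.73 -2.36 26.75] az -0.0009 zaxis [-7.e-04  5.e-04 -1.e+00] 52.23237469524913 95.54612841107883 [-0.47  0.07  1.63  0.    1.44  0.64]
```

View pics/w5c.png

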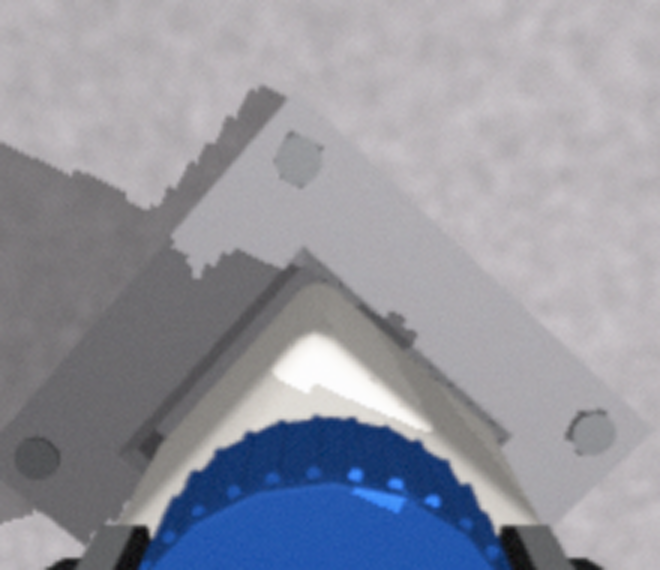

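The crop shows the jar's lower front corner at (320,285), inside the recess corner at (304,247). A dark gap runs along the left recess edge from (304,247) to (122,455). The jar nearly covers the right recess edge from (304,247) to (510,437). I'll measure both gaps.

Run:
```python
from h import *
m=np.load('w5.npy',allow_pickle=True).item();g=cv2.cvtColor(cv2.imread('pics/w5.png'),6).astype(np.float32)
C=np.array([461.7,-195.4]);y=np.radians(-16.2)
# two faces seen by the camera: normals n, tangents t towards the front corner
for nm,a in(('right(-16)',y),('left(+74)',y+np.pi/2)):
    n=np.array([np.cos(a),np.sin(a)]);t=np.array([-n[1],n[0]])*(1 if nm[0]=='r' else -1)
    N=np.arange(22,37,.5)
    for z in(32,36.9):
      for s0,s1 in((0,8),(10,18),(18,25)):
        P=np.array([[*(C+n*q+t*s),z] for s in np.linspace(s0,s1,17) for q in N])
        uv=proj(m,P).astype(np.float32).reshape(17,-1,2)
        v=np.median(cv2.remap(g,uv[...,0],uv[...,1],1),0)
        print(nm,z,s0,v.astype(int))
```

```text
right(-16) 32 0 [160 151 147 147 146 145 144 144 143 142 142 139 137 131 127 121 107  93
  86  86  91 100 105 111 112 124 148 162 167 168]
right(-16) 32 10 [159 149 145 145 145 145 144 143 144 143 142 141 140 140 138 131 115  97
  92 103 127 149 163 167 168 168 169 168 168 168]
right(-16) 32 18 [136 135 135 136 137 137 139 138 137 137 137 137 137 137 136 132 124 119
 117 119 132 152 164 168 169 169 169 169 170 170]
right(-16) 36.9 0 [187 167 154 148 147 147 145 144 144 144 142 141 140 133 129 127 122 108
  94  86  86  92 101 106 112 119 140 154 164 167]
right(-16) 36.9 10 [186 167 152 148 146 145 145 144 144 144 143 142 141 141 140 138 131 116
  97  90 102 127 149 163 167 168 168 169 168 168]
right(-16) 36.9 18 [136 136 136 135 136 137 138 138 139 137 137 137 137 137 139 138 132 125
 120 117 119 132 153 165 168 169 169 169 169 170]
left(+74) 32 0 [135 135 134 134 133 132 132 131 127 120 111 107 106 106 104  99  91  85
  84  83  86  94 103 106 107 107 107 107 107 107]
left(+74) 32 10 [135 135 134 134 134 133 133 131 127 120 111 107 106 106 105  99  91  85
  83  83  87  95 103 107 108 107 107 107 107 108]
left(+74) 32 18 [135 135 135 134 133 133 132 131 128 121 112 108 108 107 105 101  92  85
  83  84  87  96 105 107 108 108 108 109 109 109]
left(+74) 36.9 0 [135 135 135 134 134 133 132 132 130 126 117 110 107 106 105 103  97  88
  84  83  84  88  98 105 107 107 107 106 107 107]
left(+74) 36.9 10 [136 135 135 134 134 133 133 133 131 126 118 111 107 106 105 104  97  88
  84  83  84  90  99 106 107 108 107 107 107 108]
left(+74) 36.9 18 [136 135 135 135 134 133 133 132 131 128 120 111 108 107 107 105  98  89
  83  83  85  90 100 106 108 108 107 108 109 109]
```

>>> apply_moves:
  deltas:
    - [-0.011,-0.025,0,0,0,0,1]
    - [-0.011,-0.025,0.02,0,0,0,1]
    - [-0.011,-0.025,0.04,0,0,0,1]
    - [-0.011,-0.025,0.05,0,0,0,1]
    - [-0.011,-0.025,0.05,0,0,0,1]

```text
t: 9.85
tool_pos: [463.0, -194.6, 102.9]
orientation: [[0.898, 0.439, -0.001], [0.439, -0.898, 0.0], [-0.0, -0.001, -1.0]]
contact_force: [0.7, -0.6, -3.3]
width: 52.0
grip_force: 95.5
```

>>> apply_moves:
  deltas:
    - [0,0,0.01,0,0,0,1]
    - [0,0,0.02,0,0,0,1]
    - [0,0,0.02,0,0,0,1]

```text
t: 10.15
tool_pos: [463.1, -194.7, 101.1]
orientation: [[0.898, 0.439, -0.0], [0.439, -0.898, 0.0], [-0.0, -0.0, -1.0]]
contact_force: [0.4, 0.0, -4.5]
width: 51.9
grip_force: 95.5
```

```bash
python3 -c "
from h import *
rep(463,-194.7,81,26.04)"
```

```text
10.15 [ 463.1  -194.69  101.13] F [ 0.4  0.  -4.5] M [ 0.01 -0.02  0.03] psi 26.04 tool delta [-0.09 -0.03 20.13] az 0.0 zaxis [-1.e-04  2.e-04 -1.e+00] 51.94908689128165 95.53444296936505 [-0.47  0.07  1.64  0.    1.43  0.64]
```

No contact, and it is already lower than on the first try. I'll keep descending.

>>> apply_moves:
  deltas:
    - [0,0,0.015,0,0,0,1]
    - [0,0,0.03,0,0,0,1]
    - [0,0,0.03,0,0,0,1]

```text
t: 10.45
tool_pos: [463.0, -194.6, 97.9]
orientation: [[0.898, 0.439, -0.0], [0.439, -0.898, 0.0], [-0.0, -0.0, -1.0]]
contact_force: [0.1, -0.2, -4.7]
width: 52.1
grip_force: 95.5
```

>>> apply_moves:
  deltas:
    - [0,0,0.015,0,0,0,1]
    - [0,0,0.03,0,0,0,1]
    - [0,0,0.03,0,0,0,1]

```text
t: 10.75
tool_pos: [463.0, -194.6, 95.0]
orientation: [[0.898, 0.439, -0.0], [0.439, -0.898, 0.0], [-0.0, -0.0, -1.0]]
contact_force: [0.3, 0.3, -4.2]
width: 52.3
grip_force: 95.5
```

```bash
python3 -c "
from h import *
rep(463,-194.7,81,26.04)"
```

```text
10.75 [ 463.02 -194.63   94.96] F [ 0.3  0.3 -4.2] M [ 0.09 -0.04 -0.01] psi 26.04 tool delta [-0.04  0.06 13.96] az 0.0 zaxis [-4.e-04  3.e-04 -1.e+00] 52.335196711181275 95.53317058598623 [-0.47  0.08  1.65  0.    1.41  0.64]
```

In past the bevel without contact. I'll go on down to the floor.

>>> apply_moves:
  deltas:
    - [0,0,0.03,0,0,0,1]
    - [0,0,0.06,0,0,0,1]
    - [0,0,0.09,0,0,0,1]
    - [0,0,0.09,0,0,0,1]

```text
t: 11.15
tool_pos: [462.8, -194.5, 85.6]
orientation: [[0.898, 0.439, -0.001], [0.439, -0.898, 0.001], [-0.001, -0.001, -1.0]]
contact_force: [-0.5, -0.7, -3.9]
width: 52.2
grip_force: 95.5
```

>>> apply_moves:
  deltas:
    - [0,0,0.02,0,0,0,1]
    - [0,0,0.04,0,0,0,1]
    - [0,0,0.06,0,0,0,1]
    - [0,0,0.06,0,0,0,1]

```text
t: 11.55
tool_pos: [463.4, -195.0, 81.0]
orientation: [[0.898, 0.439, 0.001], [0.439, -0.898, -0.001], [0.0, 0.001, -1.0]]
contact_force: [-3.0, 0.9, 2.2]
width: 52.1
grip_force: 96.3
```

```bash
python3 -c "
from h import *
rep(463,-194.7,81,26.04)"
```

```text
11.55 [ 463.36 -194.99   81.03] F [-3.   0.9  2.2] M [0.07 0.43 0.05] psi 26.04 tool delta [-0.2  -0.42  0.03] az 0.0 zaxis [ 7.e-04 -6.e-04 -1.e+00] 52.095063819612825 96.32086065248586 [-0.47  0.09  1.66 -0.    1.38  0.64]
```

>>> apply_moves:
  deltas:
    - [-0.005,-0.005,0.02,0,0,0,1]
    - [-0.01,-0.01,0.04,0,0,0,1]
    - [-0.01,-0.01,0.06,0,0,0,1]
    - [-0.01,-0.01,0.06,0,0,0,1]

```text
t: 11.95
tool_pos: [463.6, -195.4, 78.5]
orientation: [[0.898, 0.439, 0.005], [0.439, -0.898, -0.003], [0.003, 0.005, -1.0]]
contact_force: [-7.0, 0.5, 20.7]
width: 51.8
grip_force: 98.5
```

```bash
python3 -c "
from h import *
rep(463,-194.7,81,26.04)
m=eyes.camera_model('wrist');im=snap('wrist','w6');np.save('w6.npy',m,allow_pickle=True)
print(capfit(m,im,(317,340),108.5))
"
```

```text
11.95 [ 463.62 -195.43   78.49] F [-7.   0.5 20.7] M [ 0.27  1.09 -0.03] psi 26.04 tool delta [-0.22 -0.91 -2.52] az 0.0 zaxis [ 0.0055 -0.0033 -1.    ] 51.811828382381805 98.53380063374061 [-0.47  0.09  1.67 -0.    1.37  0.64]
[ 465.26620218 -194.50618783   25.54353683]
```

>>> apply_moves:
  deltas:
    - [0.005,0.005,-0.02,0,0,0,1]
    - [0.01,0.01,-0.05,0,0,0,1]
    - [0.01,0.01,-0.05,0,0,0,1]
    - [0.01,0.01,-0.05,0,0,0,1]

```text
t: 12.4
tool_pos: [463.8, -195.4, 80.8]
orientation: [[0.899, 0.439, 0.002], [0.439, -0.899, -0.002], [0.001, 0.002, -1.0]]
contact_force: [-3.9, -1.1, 8.8]
width: 52.1
grip_force: 96.7
```

```bash
python3 -c "
from h import *
rep(463,-194.7,81,26.04)
for n in('side','wrist','top'): snap(n,n+'7')
np.save('w7.npy',eyes.camera_model('wrist'),allow_pickle=True)
"
```

```text
12.4 [ 463.76 -195.41   80.78] F [-3.9 -1.1  8.8] M [-0.11  0.58  0.05] psi 26.04 tool delta [-0.37 -0.97 -0.22] az -0.0 zaxis [ 0.002  -0.0017 -1.    ] 52.072975075349134 96.71947859460488 [-0.47  0.09  1.66 -0.    1.38  0.64]
```

The floor contact is at TCP z 81, so the jar's underside is at about 10 mm. The height springs back to the same value after the 21 N push, so the jar is home. Now I'll unscrew.

>>> apply_moves:
  deltas:
    - [0,0,0,0,0,-0.03,1]
    - [0,0,0,0,0,-0.07,1]
    - [0,0,0,0,0,-0.11,1]
    - [0,0,0,0,0,-0.15,1]
    - [0,0,0,0,0,-0.18,1]

```text
t: 13.05
tool_pos: [464.6, -194.9, 81.8]
orientation: [[0.519, 0.855, 0.004], [0.855, -0.519, -0.001], [0.001, 0.004, -1.0]]
contact_force: [-3.7, 2.9, 15.5]
width: 52.3
grip_force: 97.6
```

```bash
python3 -c "
from h import *
rep(463,-194.7,81,26.04)
m=eyes.camera_model('wrist');im=snap('wrist','w8');np.save('w8.npy',m,allow_pickle=True)
"
```

```text
13.05 [ 464.57 -194.89   81.84] F [-3.7  2.9 15.5] M [ 0.69  0.72 -0.22] psi 58.71 tool delta [-0.65 -1.44  0.83] az 0.1815 zaxis [ 4.1e-03 -8.0e-04 -1.0e+00] 52.320527962402664 97.64246416278183 [-0.47  0.09  1.66  0.    1.38  0.07]
```

>>> apply_moves:
  deltas:
    - [0,0,0,0,0,-0.04,1]
    - [0,0,0,0,0,-0.08,1]
    - [0,0,0,0,0,-0.12,1]
    - [0,0,0,0,0,-0.16,1]
    - [0,0,0,0,0,-0.18,1]

```text
t: 13.6
tool_pos: [463.7, -194.5, 81.5]
orientation: [[-0.019, 1.0, 0.002], [1.0, 0.019, 0.0], [0.0, 0.002, -1.0]]
contact_force: [-7.4, 4.8, 16.4]
width: 52.3
grip_force: 97.8
```

```bash
python3 -c "
from h import *
rep(463,-194.7,81,26.04)
"
```

```text
13.6 [ 463.68 -194.46   81.52] F [-7.4  4.8 16.4] M [ 0.88  1.33 -0.21] psi 91.09 tool delta [-0.22 -0.69  0.52] az 0.3614 zaxis [ 1.5e-03  2.0e-04 -1.0e+00] 52.25189091083577 97.83649680612143 [-0.47  0.09  1.66  0.    1.38 -0.49]
```

>>> apply_moves:
  deltas:
    - [0,0,0,0,0,-0.03,1]
    - [0,0,0,0,0,-0.06,1]
    - [0,0,0,0,0,-0.09,1]
    - [0,0,0,0,0,-0.1,1]
    - [0,0,0,0,0,-0.1,1]

```text
t: 14.1
tool_pos: [463.6, -194.8, 81.5]
orientation: [[-0.324, 0.946, 0.001], [0.946, 0.324, -0.001], [-0.001, 0.001, -1.0]]
contact_force: [-8.8, 3.5, 16.7]
width: 52.2
grip_force: 97.8
```

```bash
python3 -c "
from h import *
rep(463,-194.7,81,26.04)
"
```

```text
14.1 [ 463.55 -194.82   81.53] F [-8.8  3.5 16.7] M [ 0.59  1.4  -0.09] psi 108.9 tool delta [ 0.29 -0.49  0.53] az 0.4604 zaxis [ 1.3e-03 -6.0e-04 -1.0e+00] 52.15173105371257 97.75086718902458 [-0.47  0.09  1.66  0.    1.38 -0.8 ]
```

The turn is 83° and the torque has dropped from 0.21 to 0.09 N m, so the thread has let go. I'll lift gently and check the weight.

>>> apply_moves:
  deltas:
    - [0,0,-0.02,0,0,0,1]
    - [0,0,-0.04,0,0,0,1]
    - [0,0,-0.06,0,0,0,1]
    - [0,0,-0.07,0,0,0,1]
    - [0,0,-0.07,0,0,0,1]

```text
t: 14.6
tool_pos: [463.0, -194.6, 85.9]
orientation: [[-0.323, 0.946, -0.0], [0.946, 0.323, 0.0], [0.001, -0.0, -1.0]]
contact_force: [-0.5, 0.6, -0.3]
width: 51.9
grip_force: 95.9
```

```bash
python3 -c "
from h import *
rep(463,-194.7,81,26.04)
"
```

```text
14.6 [ 463.02 -194.6    85.88] F [-0.5  0.6 -0.3] M [ 0.05  0.14 -0.03] psi 108.85 tool delta [-0.09 -0.05  4.88] az 0.46 zaxis [-5.e-04  4.e-04 -1.e+00] 51.905613206129736 95.9452969499398 [-0.47  0.09  1.66  0.    1.39 -0.8 ]
```

>>> apply_moves:
  deltas:
    - [0,0,-0.05,0,0,0,1]
    - [0,0,-0.1,0,0,0,1]
    - [0,0,-0.15,0,0,0,1]
    - [0,0,-0.2,0,0,0,1]
    - [0,0,-0.25,0,0,0,1]

```text
t: 15.1
tool_pos: [463.4, -194.8, 112.0]
orientation: [[-0.323, 0.946, 0.001], [0.946, 0.323, -0.0], [-0.0, 0.001, -1.0]]
contact_force: [-0.5, 0.1, -0.8]
width: 51.9
grip_force: 95.9
```

>>> apply_moves:
  deltas:
    - [0,0,-0.05,0,0,0,1]
    - [0,0,-0.1,0,0,0,1]
    - [0,0,-0.14,0,0,0,1]
    - [0,0,-0.14,0,0,0,1]
    - [0,0,-0.14,0,0,0,1]

```text
t: 15.6
tool_pos: [463.1, -194.7, 125.2]
orientation: [[-0.323, 0.946, -0.0], [0.946, 0.323, 0.0], [0.0, -0.0, -1.0]]
contact_force: [-0.5, 0.4, -0.2]
width: 52.1
grip_force: 95.9
```

```bash
python3 -c "
from h import *
rep(463,-194.7,124.5,26.04)
s=snap('side','s9');m=eyes.camera_model('side');u,v=map(int,proj(m,[[462,-195,90]])[0])
print(u,v,proj(m,[[462,-195,102],[462,-195,72],[462,-195,122]]).round(1).tolist())
im=cv2.imread('pics/s9.png')[v-50:v+50,u-65:u+65];a=cv2.resize(im,(390,300),interpolation=2)
w=snap('wrist','w9')[:,:,::-1];b=cv2.resize(w[140:440,120:510],(390,300))
cv2.imwrite('pics/fin.png',np.hstack([a,b]))"
```

```text
15.6 [ 463.12 -194.68  125.21] F [-0.5  0.4 -0.2] M [-0.01  0.02 -0.04] psi 108.85 tool delta [ 0.02 -0.11  0.71] az 0.46 zaxis [-1.e-04  1.e-04 -1.e+00] 52.12613074440352 95.9413476975169 [-0.47  0.05  1.62  0.    1.47 -0.8 ]
363 187 [[364.0, 183.9], [363.5, 192.7], [364.3, 177.9]]
```

View pics/fin.png

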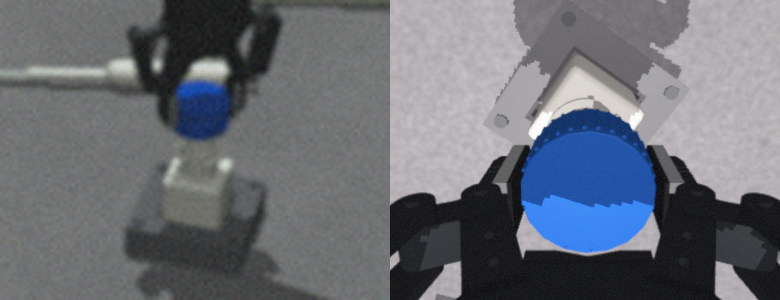

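The picture shows the jar seated square in the block with its neck bare, at (200,190) on the left. The cap is level in the gripper above it, at (200,110). I'm handing in.

```bash
python3 -c "
from bench import arm
print(arm.close_job())"
```

```text
the job is handed in; nothing more can be done
None
```

The jar is seated home in the holder and its cap is unscrewed and lifted off; the gripper holds the cap level about 2 cm above the open mouth, and the job was handed in at about 15.7 s of the 61 s (no verdict was returned).

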